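Slide a food tin along the rail wall into its spring dock

ROBOT

A 7-joint arm with a two-finger parallel gripper is mounted at the origin on the work surface; the furniture and walls round the work are solid. World frame = base frame: x ahead of the robot, y to its left, z up, the work surface at z = 0. Lengths are in m, angles in rad, forces in N, time in s.
With the tool pointing down it reaches from about 0.425 to 0.875 m from the base axis. Payload 4.7 kg.
Tool frame: the origin (TCP) lies at the very end of the fingers, on their centre line; the grasp point (between the pads) lies 19 mm behind it; z points along the fingers, y is the line along which they close (so a half turn about z gives the same grasp; the last joint's range is limited). The gripper opens to 87 mm and grips with 3 to 60 N. Pads are 19 mm wide; open, the fingers measure 117 mm over their backs; the gripper's body (75 mm by 190 mm) begins 51 mm behind the grasp point.
Start: joints at [1.328, 0.321, -0.07, 1.45, 0.023, 1.371, -0.057], TCP at [0.165, -0.629, 0.223] pointing down, gripper open.
Joint ranges: [-2.86, 2.86], [-0.3, 2.09], [-1.38, 1.24], [0.06, 2.45], [-1.56, 4.7], [0.09, 2.05], [-2.69, 2.69]. Speed limits (rad/s): [2.57, 2.57, 3.14, 3.14, 3.14, 3.14, 3.14].

INTERFACE

Orientations are given as a rotation vector (axis times angle).
In Python, from bench import get_state, get_image, get_calibration, close_job gives the robot as it stands.
- The arm moves only by the shell command python3 -m crank 'ROWS' [FORCE]. ROWS is JSON, a list of rows, each a list of 5 numbers: the opening, from 0 (shut) to 1 (fully open), then the shift along the world's x, y, z in units of 0.2 m (1.0 is 0.2 m), then the turn about the world's z in units of 2 pi rad (1.0 is 2 pi rad). A call has 1 to 5 rows; each row is the pose to reach, as a shift and turn from the pose commanded when the call began, turning the shorter way round; what a row does not reach only later rows make up. A row lasts 1/8 s, in which the tool goes at most 62.5 mm and 10.7 degrees, less where a joint would pass 70% of its speed; a pose out of reach is approached as far as the arm can. A call with a number of a shift or a turn outside -1 to 1 is refused whole. A call with a gripper value outside its range is refused whole. The fingers move at their own pace and stop on an object; FORCE is the grip in N (left out, the last holds). Time passes only in rows, so rows that repeat a pose let the fingers close. It gives the time, the measured TCP pose, the force, the opening and the grip force at its end, in the units of the state.
- get_state(): the state, without advancing time (a new reading comes with each control period).
- get_image(name): name is "side" or "top"; returns the picture (420x560x3 uint8, red, green, blue); there is no depth.
- get_calibration(name): a dict with "fovy" (degrees; the focal length in pixels is half the picture's height over the tangent of half this angle, whatever the lens; pixels are square), "cx", "cy" (the principal point, pixels), "k1" (the pictures are not rectified: a ray, as slopes to the right and down, at radius r is drawn at 1 + k1 r^2 times it, then the intrinsics apply), "R" (3x3) and "t" (3): a world point X has camera coordinates R X + t. Camera axes: x right, y down, z forward; pixel columns grow to the right and rows downward; lengths in m; the calibration is good to about 2 mm. A picture is of the moment at which its call begins. get_calibration takes no time and is no camera call.
- close_job(): hands the job in; it is judged then, once.
The state is a dict: "time": time; "joint_positions": joint angles; "qd": joint speeds; "joint_torque": joint torques, N m; "position": TCP position; "tool_rot": TCP orientation; "ft_force": force on the tool from outside, world axes, zero at the start; "torque": the same for the moment, N m; "grip_width": opening from 0.0 (shut) to 1.0 (fully open); "grip_force": force on a finger pad.
Only numpy, scipy, OpenCV 4.12 (cv2) and the standard library are available. Lean on these libraries where they do the work, as an engineer would, in place of code of your own. Each camera call takes 0.05 s, during which the arm holds its last target. There are 200 camera calls.

TASK

Without lifting the short food tin, first push it squarely up against the low steel-faced wooden wall near where it stands, then slide it along the wall, always touching it, past the sprung roller catch into the dock at the wall's right-hand end. Keep pressing gently until the tin pushes the dock's sprung pad back about 4 mm (about 8 N on the pad; 7 mm or more is too much) for a moment, then let go, so that the tin stays upright between catch and pad. Press nothing hard and leave the other things where they are.

Things in the scene. Friction and masses are not known exactly. Their poses are not given: they have to be found in the camera images.
- tin_mid (a point): centre (half-way up) of the short round food tin that is to be slid: diameter 75.4 mm (radius 37.7 mm), 58 mm high, 0.25 to 0.5 kg, upright and loose on the worktop, too wide to grasp. It starts 20 to 55 mm clear of the wall, near the wall's left end. Sliding it takes 1 to 5 N, more if the fingers, which stick to its side, bear down on it.
- rail: fixed light-wood wall, its near face polished steel (slippery), 40 mm high, 18 mm thick. Origin on the worktop, on this face; y runs along the wall (+ left), x points away from the robot through the wall. It reaches from y = +210 to -250 mm. The tin touches it when its centre is at x = -37.7 mm in this frame; slide it along the near face towards -y, where the dock stands.
- seat_mean (a point): point on the rail, at tin-centre height: the MEAN place of the seated tin's centre (x = -37.7, y = -126 mm in the rail's frame). The fixed wooden dock (an L: side cheek 90 mm from the wall, end block; 50 mm high) is set anew along the wall each time and not measured: the true seat lies up to 25 mm either way along y. Find it by feel.
- catch (a joint): how far the black roller on the dock's cheek is pushed back, m: 0 = sprung out, about 0.008 as the tin's widest part passes. Upright, 16 mm diameter, 9 to 41 mm up, spins freely, stands out to 67 mm from the wall, 26 mm before (+y of) the true seat; 4.5 to 6.5 N push it back. Getting the tin past takes 6 to 20 N in all along the wall.
- pad (a joint): how far the dock's sprung end pad is pushed back, m: 0 = free, stop at 0.012; moves towards -y, 2 N per mm. Upright rubber-faced plate 60 mm wide, 8 to 52 mm up, facing the tin, its face 62 mm beyond the roller. A tin held by the catch alone rests on it at about 0.001.
- egg_timer: a loose bystander: round kitchen timer, red over white, 64 mm wide, 44 mm high; origin under its centre
- salt_dish: a loose bystander: small silvery footed dish, 68 mm wide, 46 mm high; origin under its centre
- tape_roll: a loose bystander: flat roll of tape, 104 mm wide, 25 mm high; origin under its centre
- keys: a loose bystander: bunch of keys lying flat, 104 x 115 mm, 8 mm high; origin under its centre
- jar: a loose bystander: glass jar with a black lid, 63 mm wide, 94 mm high; origin under its centre
- glass: a loose bystander: drinking glass, 81 mm wide, 91 mm high; origin under its centre

How it is judged:
By the outcome, as a careful person would: the job done as asked, in the order asked, and still so for the second after the job is handed in, with the robot touching nothing.
It also fails if it takes over 67 s, if anything falls off the work surface, if the arm or the gripper's body presses on something with over 40 N, if the wrist force passes 120 N, or if a joint passes its speed limit or range.

## Working session

There is one attempt and no reset: what is moved stays moved. The work goes in short steps, Python scripts to look and compute and a shell command to move; the robot and the scene stay as the last step left them, time stands still between calls to the robot, and variables do not carry over. Pictures are saved under pics/ and viewed, at most 10 in all, crops included, and the job is handed in when it is done.

```bash
mkdir -p pics; ls; cat > h.py <<'E'
import numpy as np, cv2
from bench import *
def K(n):
    c=get_calibration(n); f=210/np.tan(np.radians(c["fovy"])/2)
    return f,c["cx"],c["cy"],c["k1"],np.array(c["R"]),np.array(c["t"])
def ray(n,u,v):
    f,cx,cy,k,R,t=K(n); d=np.array([(u-cx)/f,(v-cy)/f]); p=d.copy()
    for _ in range(30): p=d/(1+k*(p@p))
    return -R.T@t, R.T@np.array([p[0],p[1],1])
def onz(n,u,v,z):
    o,d=ray(n,u,v); return o+d*(z-o[2])/d[2]
def proj(n,X):
    f,cx,cy,k,R,t=K(n); c=R@np.array(X)+t; p=c[:2]/c[2]; p=p*(1+k*(p@p)); return p*f+[cx,cy]
def save(n,name):
    im=get_image(n); cv2.imwrite(f"pics/{name}.png",im[:,:,::-1]); return im
E
python3 - <<'E'
from h import *
for n in("top","side"):
    save(n,n+"0"); f,cx,cy,k,R,t=K(n); print(n,f,k,-R.T@t,R[2])
s=get_state(); print(s)
E
```

```text
pics
top 413.1148826821631 -0.016054278710042568 [ 0.49371392 -0.09888105  0.90059262] [ 0.05890649  0.01086711 -0.99820435]
side 538.4333384023607 0.06818795092966388 [0.06238023 0.89988352 0.66957597] [ 0.3870556  -0.78229424 -0.48806114]
{'time': 0.1, 'joint_positions': array([ 1.32808048,  0.32177471, -0.0700837 ,  1.4515467 ,  0.02256733,
        1.37079434, -0.05694522]), 'qd': array([ 0.00029388, -0.00327811, -0.00098871, -0.00253146, -0.00026806,
       -0.0007198 ,  0.00078058]), 'joint_torque': array([-6.76635750e-05, -4.92572558e+01, -4.05791877e-01, -3.13399315e+01,
       -6.41853735e-02,  3.95839708e-02,  9.19056924e-05]), 'position': array([ 0.16494022, -0.62821528,  0.22155725]), 'tool_rot': array([-3.11403357e+00, -4.02039364e-01,  4.43509612e-04]), 'ft_force': array([-0.2370273 ,  0.34519697,  0.40388825]), 'torque': array([-0.05596748, -0.03686806, -0.02428742]), 'grip_force': 0.0, 'grip_width': 0.9975092165016313}
```

View pics/top0.png

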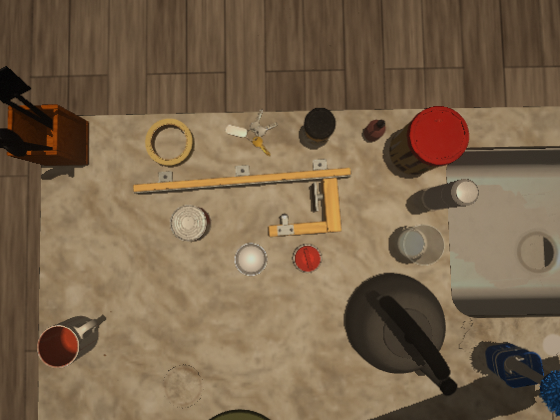

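View pics/side0.png

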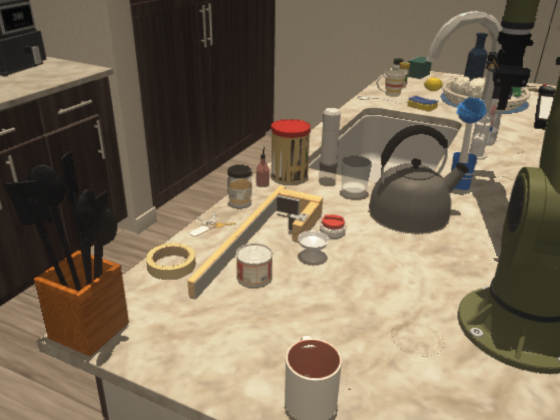

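The top view shows the tin at (190,223), the wall running from (135,189) to (350,172), the dock cheek at (270–340,230), the end block at (332,205), the roller at (284,218) and the pad at (317,195). The salt dish is at (251,260) and the timer at (307,258).

```bash
python3 - <<'E'
from h import *
im=cv2.imread("pics/top0.png")
c=im[150:280,125:365]; cv2.imwrite("pics/c0.png",cv2.resize(c,None,fx=3.3,fy=3.3,interpolation=cv2.INTER_CUBIC))
hsv=cv2.cvtColor(im,cv2.COLOR_BGR2HSV)
m=((hsv[...,0]>10)&(hsv[...,0]<28)&(hsv[...,1]>120)&(hsv[...,2]>130))
P=[]
for u in range(145,322,4):
    r=[v for v in range(165,200) if m[v,u]]
    if r: P.append(onz("top",u,max(r)+.5,.04)[:2]); 
    if u%20==1: print(u,min(r),max(r),P[-1])
P=np.array(P); 
a=np.polyfit(P[:,1],P[:,0],1); r=P[:,0]-np.polyval(a,P[:,1]); k=abs(r)<.003; a=np.polyfit(P[k,1],P[k,0],1); print("x=a*y+b",a,k.mean(),np.std(r[k]))
row=[u for u in range(120,365) if m[168:195,u].any()]; print(row[0],row[-1])
for u,v in((row[0],189),(row[-1],172)): print(onz("top",u,v,.04))
E
```

```text
161 183 189 [0.57968081 0.15389939]
181 181 187 [0.58312073 0.11167124]
201 179 185 [0.58655914 0.06951369]
221 177 184 [0.58788994 0.02743526]
241 176 182 [ 0.59132815 -0.01460464]
261 175 181 [ 0.5926615  -0.05657265]
281 173 179 [ 0.59610198 -0.09853378]
301 171 178 [ 0.59743971 -0.14042995]
321 170 176 [ 0.60088494 -0.18235075]
x=a*y+b [-0.06197591  0.58968164] 1.0 0.0006865149241106961
133 350
[0.58183101 0.21318455 0.04      ]
[ 0.60925628 -0.24322725  0.04      ]
```

View pics/c0.png

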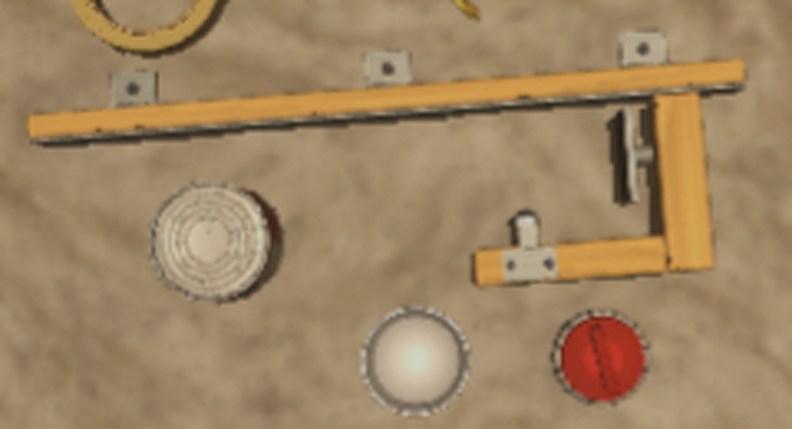

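```bash
cat >> h.py <<'E'
a,b=-0.06198,0.58968
ex=np.array([1,-a])/np.hypot(1,a); ey=np.array([a,1])/np.hypot(1,a)
w1=np.array(onz("top",133.5,189,.04)[:2]); w2=np.array(onz("top",350.5,172,.04)[:2])
O0=np.array([b,0.])
O=O0+ey*(((w1-O0)@ey-.21)+((w2-O0)@ey+.25))/2
def rail(p): d=np.array(p)[:2]-O; return 1000*np.array([d@ex,d@ey])
def world(x,y): return O+ex*x/1000+ey*y/1000
E
python3 - <<'E'
from h import *
print(O,(w1-O0)@ey,(w2-O0)@ey)
def c(u,v): return 125+(u+.5)/3.3-.5,150+(v+.5)/3.3-.5
im=cv2.imread("pics/top0.png")
for nm,u,v,z in(("tin",210,241,.058),("tinL",150,241,.058),("tinR",266,241,.058),("tinT",208,182,.058),("tinB",210,300,.058),("roller",524,218,.041),("padtop",624,110,.052),("padbot",628,203,.052),("cheek L in",474,252,.05),("cheekR in",665,240,.05),("dish",415,360,.046),("timer",603,358,.044)):
    X=onz("top",*c(u,v),z); print(nm,X.round(4),rail(X).round(1))
print("seatmean",world(-37.7,-126))
im=cv2.imread("pics/side0.png")
cv2.imwrite("pics/s0c.png",cv2.resize(im[170:300,180:350],None,fx=4,fy=4,interpolation=cv2.INTER_CUBIC))
E
```

```text
[0.58945762 0.00358798] 0.21220440427417928 -0.24501467897970122
tin [0.5087 0.0925 0.058 ] [-75.1  93.8]
tinL [0.5094 0.1299 0.058 ] [-72.1 131. ]
tinR [0.5081 0.0577 0.058 ] [-77.8  59.1]
tinT [0.5454 0.0936 0.058 ] [-38.4  92.6]
tinB [0.4723 0.0927 0.058 ] [-111.4   96.2]
roller [ 0.5202 -0.1023  0.041 ] [ -75.7 -101.4]
padtop [ 0.5862 -0.1659  0.052 ] [ -13.7 -169. ]
padbot [ 0.528  -0.1671  0.052 ] [ -71.9 -166.6]
cheek L in [ 0.4992 -0.0707  0.05  ] [-94.7 -68.6]
cheekR in [ 0.5047 -0.1898  0.05  ] [ -96.6 -187.8]
dish [ 0.4326 -0.0327  0.046 ] [-158.8  -26.5]
timer [ 0.4318 -0.15    0.044 ] [-166.9 -143.6]
seatmean [ 0.55962434 -0.12450287]
```

View pics/s0c.png

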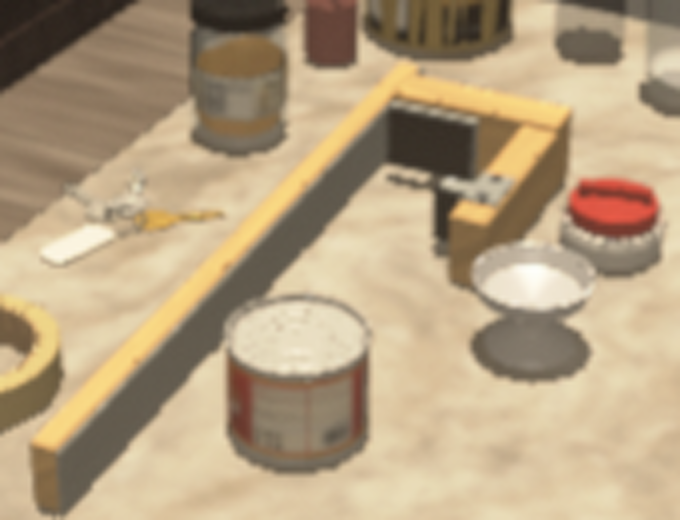

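The side view crop shows the tin in front of the steel face, the black pad at the dock's end, and the roller under its bracket on the cheek. The dish and timer stand clear in front of the dock. By the image the seat is at rail y ≈ -128. I'll start moving, lifting over the kettle first.

```bash
python3 -m crank '[[0,0,0,0.3,0],[0,0,0,0.6,-0.015],[0,0.1,0.2,0.75,-0.031],[0,0.25,0.5,0.75,-0.031],[0,0.4,0.8,0.75,-0.031]]' 10
python3 -m crank '[[0,0.1,0.3,0,0],[0,0.2,0.6,0,0],[0,0.3,0.9,0,0]]'
python3 -m crank '[[0,0.15,0.3,0,0],[0,0.3,0.6,0,0],[0,0.4,0.9,0,0]]'
python3 -m crank '[[0,0.1,0.3,0,0],[0,0.2,0.6,0,0],[0,0.26,0.95,0,0],[0,0.26,0.95,0,0]]'
python3 - <<'E'
from h import *
s=get_state();print(s["position"],rail(s["position"]),s["tool_rot"],s["ft_force"],world(-147,94))
E
```

```text
time: 0.72
position: [0.2417, -0.4753, 0.3725]
tool_rot: [3.14, 0.097, 0.0]
ft_force: [0.9, 0.5, -0.4]
grip_width: 0.519
grip_force: 0.0
time: 1.1
position: [0.3006, -0.2968, 0.3722]
tool_rot: [3.14, 0.098, -0.0]
ft_force: [0.9, 0.7, 0.7]
grip_width: 0.171
grip_force: 0.0
time: 1.48
position: [0.3775, -0.1262, 0.3722]
tool_rot: [3.14, 0.098, -0.0]
ft_force: [1.7, -0.7, -0.6]
grip_width: 0.007
grip_force: 0.0
time: 1.98
position: [0.4287, 0.0669, 0.3727]
tool_rot: [3.14, 0.112, 0.0]
ft_force: [-0.3, 0.0, 0.9]
grip_width: 0.003
grip_force: 0.0
[0.42866259 0.06693057 0.37265877] [-156.56860892   73.16826563] [3.13959952e+00 1.11542334e-01 3.44957625e-04] [-0.29042335  0.04070864  0.85579999] [0.4369242  0.08831433]
```

```bash
python3 -m crank '[[0,0,0.03,-0.3,0],[0,0,0.03,-0.6,0],[0,0,0.03,-0.9,0]]'
python3 -m crank '[[0,0,0,-0.3,0],[0,0,0,-0.6,0],[0,0,0,-0.8,0],[0,0,0,-0.8,0],[0,0,0,-0.8,0]]'
python3 - <<'E'
from h import *
s=get_state();print(s["position"],rail(s["position"]),s["tool_rot"],s["ft_force"])
im=save("side","s1")[:,:,::-1]; cv2.imwrite("pics/s1c.png",cv2.resize(im[170:320,180:380],None,fx=4,fy=4,interpolation=cv2.INTER_CUBIC))
E
```

```text
time: 2.35
position: [0.4287, 0.0663, 0.1907]
tool_rot: [3.139, 0.095, 0.001]
ft_force: [1.3, -1.3, 0.3]
grip_width: 0.006
grip_force: 0.0
time: 2.98
position: [0.4301, 0.0674, 0.0338]
tool_rot: [3.14, 0.096, 0.002]
ft_force: [-0.1, 0.3, -0.1]
grip_width: 0.009
grip_force: 0.0
[0.43007379 0.06739897 0.03382609] [-155.13113721   73.54847119] [3.13995682e+00 9.62535385e-02 2.32046330e-03] [-0.12710793  0.28803492 -0.10492927]
```

View pics/s1c.png

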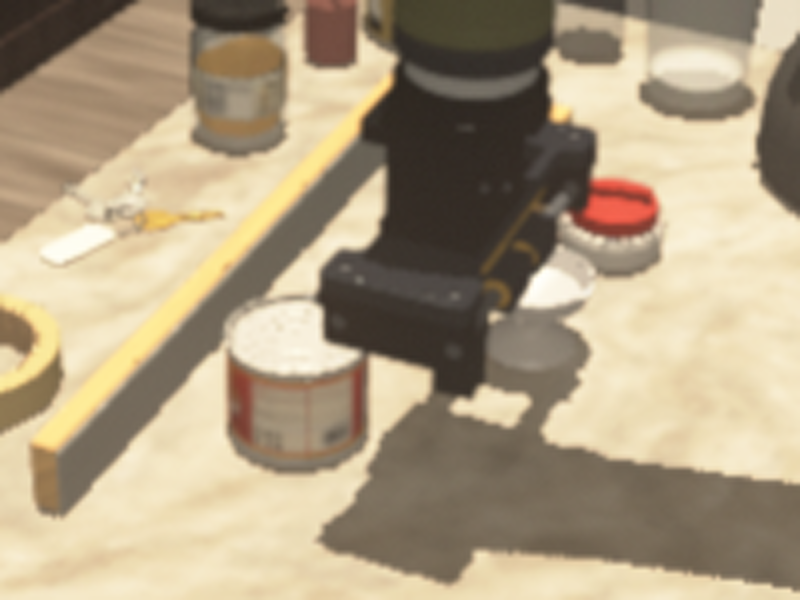

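The view shows straight finger stubs under the jaws, with the gripper just in front of the tin and nothing touched. I'll line up on the tin's centre, go down and push.

```bash
python3 -m crank '[[0,0,0.1,0,-0.001],[0,0,0.1,-0.09,-0.001],[0,0.06,0.105,-0.09,-0.001],[0,0.12,0.108,-0.09,-0.001],[0,0.14,0.109,-0.09,-0.001]]'
python3 -m crank '[[0,0.02,0.001,0,0],[0,0.04,0.002,0,0],[0,0.06,0.004,0,0],[0,0.08,0.005,0,0],[0,0.10,0.006,0,0]]'
cat > st.py <<'E'
from h import *
s=get_state();f=s["ft_force"];print("t",round(s["time"],2),s["position"].round(4),"rail",rail(s["position"]).round(1),"frail",(f[:2]@ex).round(1),(f[:2]@ey).round(1),"fz",f[2].round(1),"tilt",np.round(s["tool_rot"],3))
E
python3 st.py
```

```text
time: 3.65
position: [0.4592, 0.0895, 0.0157]
tool_rot: [-3.14, -0.086, -0.004]
ft_force: [-0.4, -0.6, 0.2]
grip_width: 0.009
grip_force: 0.0
time: 4.28
position: [0.4773, 0.0906, 0.0144]
tool_rot: [-3.14, -0.087, -0.0]
ft_force: [-2.0, 0.8, -1.1]
grip_width: 0.004
grip_force: 0.8
t 4.28 [0.4773 0.0906 0.0144] rail [-106.5   93.8] frail -2.0 0.9 fz -1.1 tilt [-3.14  -0.087 -0.   ]
```

```bash
python3 -m crank '[[0,0.02,0.001,0.005,0],[0,0.04,0.002,0.005,0],[0,0.06,0.004,0.005,0],[0,0.075,0.005,0.005,0]]'; python3 st.py
python3 -m crank '[[0,0.01,0.001,0,0]]';python3 st.py
python3 -m crank '[[0,0.01,0.001,0,0]]';python3 st.py
```

```text
time: 4.78
position: [0.4923, 0.0917, 0.0156]
tool_rot: [3.14, 0.087, -0.0]
ft_force: [-2.3, 0.6, 0.3]
grip_width: 0.004
grip_force: 0.8
t 4.78 [0.4923 0.0917 0.0156] rail [-91.5  94. ] frail -2.3 0.8 fz 0.3 tilt [ 3.14   0.087 -0.   ]
time: 4.9
position: [0.4941, 0.0919, 0.0156]
tool_rot: [3.14, 0.088, -0.0]
ft_force: [-1.8, -0.4, -1.8]
grip_width: 0.002
grip_force: 0.8
t 4.9 [0.4941 0.0919 0.0156] rail [-89.7  94.1] frail -1.8 -0.3 fz -1.8 tilt [ 3.14   0.088 -0.   ]
time: 5.03
position: [0.4955, 0.0921, 0.0155]
tool_rot: [3.14, 0.087, -0.002]
ft_force: [-5.8, -0.6, 3.8]
grip_width: 0.003
grip_force: 2.7
t 5.03 [0.4955 0.0921 0.0155] rail [-88.3  94.1] frail -5.8 -0.2 fz 3.8 tilt [ 3.14e+00  8.70e-02 -2.00e-03]
```

```bash
python3 -m crank '[[0,0.003,0,0,0],[0,0.003,0,0,0]]';python3 st.py; python3 - <<'E'
from h import *
im=save("top","t2")[:,:,::-1]; cv2.imwrite("pics/t2c.png",cv2.resize(im[150:280,125:365],None,fx=3.3,fy=3.3,interpolation=cv2.INTER_CUBIC))
E
```

```text
time: 5.28
position: [0.4955, 0.0921, 0.0155]
tool_rot: [3.14, 0.088, -0.004]
ft_force: [-4.3, -0.2, 2.2]
grip_width: 0.007
grip_force: 2.6
t 5.28 [0.4955 0.0921 0.0155] rail [-88.3  94.1] frail -4.3 0.1 fz 2.2 tilt [ 3.14   0.088 -0.004]
```

View pics/t2c.png

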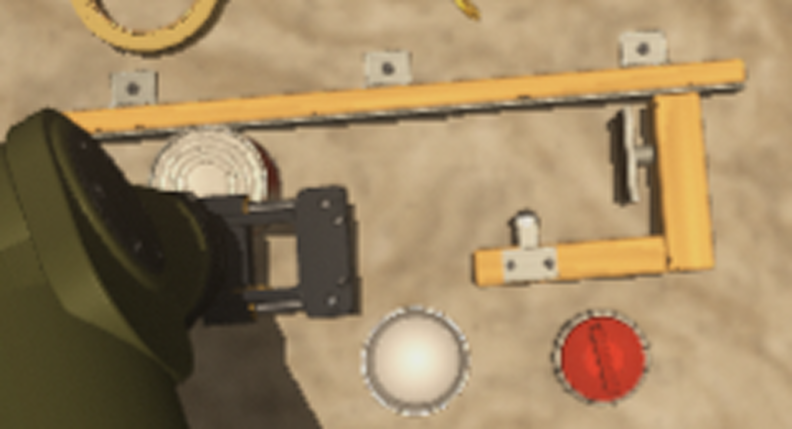

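The tin now stands against the wall: its rim is at the steel edge and the force is holding at about 4–5 N. I'll retreat and go round to its left side.

```bash
python3 -m crank '[[0,-0.06,-0.004,0,0],[0,-0.13,-0.008,0,0],[0,-0.14,0.17,0,0.02],[0,-0.153,0.362,0,0.042],[0,-0.153,0.362,0,0.042]]'; python3 st.py
python3 -m crank '[[0,0.15,0.01,0,0],[0,0.31,0.019,0,0],[0,0.31,0.019,0,0]]'; python3 st.py
```

```text
time: 5.95
position: [0.4651, 0.1679, 0.0162]
tool_rot: [-3.098, -0.509, -0.003]
ft_force: [-0.2, -0.3, 0.1]
grip_width: 0.011
grip_force: 0.0
t 5.95 [0.4651 0.1679 0.0162] rail [-114.   171.7] frail -0.2 -0.3 fz 0.1 tilt [-3.098e+00 -5.090e-01 -3.000e-03]
time: 6.32
position: [0.53, 0.1671, 0.0158]
tool_rot: [-3.102, -0.494, -0.003]
ft_force: [0.2, 0.1, 0.1]
grip_width: 0.002
grip_force: 0.0
t 6.33 [0.53   0.1671 0.0158] rail [-49.2 166.9] frail 0.3 0.0 fz 0.1 tilt [-3.102e+00 -4.940e-01 -3.000e-03]
```

```bash
python3 -m crank '[[0,0.0015,-0.025,0,0],[0,0.003,-0.05,0,0],[0,0.005,-0.075,0,0],[0,0.006,-0.09,0,0]]'; python3 st.py
python3 -m crank '[[0,0.001,-0.015,0,0],[0,0.002,-0.03,0,0]]'; python3 st.py
python3 -m crank '[[0,0.001,-0.015,0,0],[0,0.002,-0.03,0,0]]'; python3 st.py
```

```text
time: 6.82
position: [0.529, 0.1495, 0.0156]
tool_rot: [3.101, 0.499, -0.0]
ft_force: [0.7, 0.1, -0.4]
grip_width: 0.008
grip_force: 0.0
t 6.83 [0.529  0.1495 0.0156] rail [-51.3 149.4] frail 0.7 0.1 fz -0.4 tilt [ 3.101  0.499 -0.   ]
time: 7.08
position: [0.5296, 0.1442, 0.0156]
tool_rot: [-3.102, -0.5, -0.0]
ft_force: [-0.7, 0.4, 0.7]
grip_width: 0.003
grip_force: 0.3
t 7.08 [0.5296 0.1442 0.0156] rail [-51.1 144. ] frail -0.7 0.4 fz 0.7 tilt [-3.102 -0.5   -0.   ]
time: 7.32
position: [0.5293, 0.1394, 0.0156]
tool_rot: [-3.1, -0.501, 0.001]
ft_force: [-2.4, 3.4, 2.3]
grip_width: 0.005
grip_force: 2.1
t 7.33 [0.5293 0.1394 0.0156] rail [-51.7 139.3] frail -2.2 3.6 fz 2.3 tilt [-3.10e+00 -5.01e-01  1.00e-03]
```

```bash
for i in 1; do python3 -m crank '[[0,0.002,-0.03,0,0],[0,0.004,-0.06,0,0],[0,0.006,-0.09,0,0],[0,0.008,-0.12,0,0],[0,0.0095,-0.15,0,0]]' >/dev/null; python3 st.py; done
python3 -m crank '[[0,0.002,-0.03,0,0],[0,0.004,-0.06,0,0],[0,0.006,-0.09,0,0],[0,0.008,-0.12,0,0],[0,0.0095,-0.15,0,0]]' >/dev/null; python3 st.py
```

```text
t 7.95 [0.5299 0.1104 0.0155] rail [-52.8 110.3] frail -5.4 6.2 fz 4.3 tilt [-3.099 -0.502  0.004]
t 8.57 [0.5312 0.0812 0.0155] rail [-53.3  81.1] frail -6.8 7.3 fz 5.0 tilt [-3.098 -0.503  0.006]
```

```bash
python3 -m crank '[[0,0.0,-0.03,0.003,0],[0,0,-0.06,0.005,0],[0,0.002,-0.09,0.005,0]]' >/dev/null; python3 st.py
python3 -m crank '[[0,0.001,-0.03,0.0,0],[0,0.003,-0.06,0.0,0],[0,0.005,-0.09,0,0]]' >/dev/null; python3 st.py
```

```text
t 8.95 [0.5326 0.0612 0.0163] rail [-53.1  61. ] frail -2.8 4.0 fz 2.2 tilt [-3.1   -0.501  0.004]
t 9.32 [0.5337 0.0431 0.0162] rail [-53.2  42.9] frail -3.6 5.0 fz 1.6 tilt [-3.1   -0.501  0.004]
```

```bash
python3 -m crank '[[0,0.001,-0.03,0.0,0],[0,0.003,-0.06,0.0,0],[0,0.004,-0.09,0.002,0],[0,0.006,-0.12,0.002,0],[0,0.008,-0.15,0.002,0]]' >/dev/null; python3 st.py
python3 -m crank '[[0,0.001,-0.03,0.0,0],[0,0.003,-0.06,0.0,0],[0,0.004,-0.09,0.002,0],[0,0.006,-0.12,0.002,0]]' >/dev/null; python3 st.py; python3 - <<'E'
from h import *
im=save("top","t3")[:,:,::-1]; cv2.imwrite("pics/t3c.png",cv2.resize(im[150:280,125:365],None,fx=3.3,fy=3.3,interpolation=cv2.INTER_CUBIC))
E
```

```text
t 9.95 [0.5357 0.0126 0.0167] rail [-53.1  12.3] frail -3.0 3.8 fz 1.0 tilt [-3.101e+00 -5.010e-01  3.000e-03]
t 10.45 [ 0.5373 -0.0117  0.0172] rail [-53.  -12.1] frail -3.9 3.9 fz 2.3 tilt [-3.101e+00 -5.000e-01  2.000e-03]
```

View pics/t3c.png

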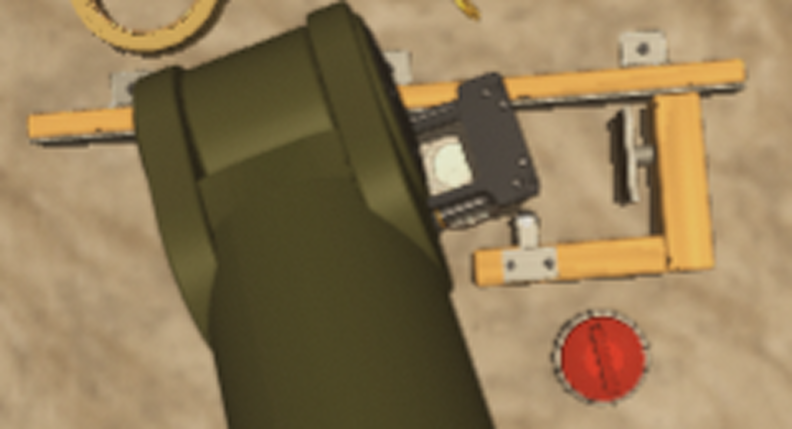

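The tin (lid centre at crop 448,165) is against the wall just before the roller (525,220). I'll go slower now.

```bash
python3 -m crank '[[0,0.0005,-0.015,0.0,0],[0,0.0015,-0.03,0.0,0],[0,0.002,-0.045,0,0],[0,0.003,-0.06,0,0]]' >/dev/null; python3 st.py
for i in 1; do python3 -m crank '[[0,0.0005,-0.01,0.0,0],[0,0.001,-0.02,0.0,0],[0,0.0015,-0.03,0,0]]' >/dev/null; python3 st.py; done
python3 -m crank '[[0,0.0005,-0.01,0.0,0],[0,0.001,-0.02,0.0,0],[0,0.0015,-0.03,0,0]]' >/dev/null; python3 st.py
```

```text
t 11.0 [ 0.5381 -0.0235  0.0173] rail [-52.9 -23.9] frail -3.4 3.5 fz 0.6 tilt [-3.101e+00 -5.000e-01  1.000e-03]
t 11.38 [ 0.5384 -0.0284  0.0174] rail [-52.9 -28.7] frail -4.2 8.4 fz 3.8 tilt [-3.10e+00 -5.01e-01  1.00e-03]
t 11.75 [ 0.5381 -0.0308  0.0177] rail [-53.4 -31.2] frail -6.4 12.5 fz 5.4 tilt [-3.096e+00 -5.040e-01  2.000e-03]
```

```bash
for i in 1; do python3 -m crank '[[0,0.0005,-0.01,0.0,0],[0,0.001,-0.02,0.0,0]]' >/dev/null; python3 st.py; done
python3 -m crank '[[0,0.0005,-0.01,0.0,0],[0,0.001,-0.02,0.0,0]]' >/dev/null; python3 st.py
python3 -m crank '[[0,0.0005,-0.01,0.0,0],[0,0.001,-0.02,0.0,0]]' >/dev/null; python3 st.py
```

```text
t 12.0 [ 0.5375 -0.0341  0.0175] rail [-54.2 -34.4] frail -8.1 13.7 fz 8.3 tilt [-3.094 -0.504  0.004]
t 12.25 [ 0.5372 -0.0382  0.0174] rail [-54.7 -38.5] frail -9.5 13.7 fz 8.0 tilt [-3.095 -0.505  0.006]
t 12.5 [ 0.537  -0.0428  0.0171] rail [-55.2 -43. ] frail -9.2 12.9 fz 6.2 tilt [-3.095 -0.504  0.007]
```

```bash
python3 -m crank '[[0,-0.003,-0.01,0.002,0],[0,-0.004,-0.02,0.003,0]]' >/dev/null; python3 st.py
python3 -m crank '[[0,0.0,-0.01,0.001,0],[0,0.00,-0.02,0.002,0]]' >/dev/null; python3 st.py
python3 -m crank '[[0,0.0,-0.01,0.0,0],[0,0.00,-0.02,0.0,0]]' >/dev/null; python3 st.py
```

```text
t 12.75 [ 0.5366 -0.0469  0.0178] rail [-55.9 -47.1] frail -8.3 11.8 fz 6.5 tilt [-3.095 -0.504  0.006]
t 13.0 [ 0.5364 -0.0506  0.0181] rail [-56.3 -50.8] frail -8.1 11.7 fz 6.4 tilt [-3.095 -0.504  0.006]
t 13.25 [ 0.5365 -0.0554  0.018 ] rail [-56.5 -55.6] frail -8.2 10.6 fz 4.1 tilt [-3.096 -0.504  0.007]
```

```bash
python3 -m crank '[[0,0.0005,-0.01,0.0,0],[0,0.001,-0.02,0.001,0]]' >/dev/null; python3 st.py
python3 -m crank '[[0,0.0005,-0.01,0.0,0],[0,0.001,-0.02,0.0,0]]' >/dev/null; python3 st.py
python3 -m crank '[[0,0.0005,-0.01,0.0,0],[0,0.001,-0.02,0.0,0]]' >/dev/null; python3 st.py
```

```text
t 13.5 [ 0.5367 -0.0602  0.0181] rail [-56.6 -60.4] frail -8.1 9.6 fz 4.2 tilt [-3.097 -0.503  0.007]
t 13.75 [ 0.537  -0.0652  0.018 ] rail [-56.6 -65.4] frail -7.0 7.3 fz 3.7 tilt [-3.098 -0.502  0.007]
t 14.0 [ 0.5374 -0.0706  0.0179] rail [-56.5 -70.8] frail -5.6 4.8 fz 1.5 tilt [-3.1   -0.501  0.007]
```

```bash
python3 -m crank '[[0,0.0,-0.005,0.0,0],[0,0.0005,-0.01,0,0]]' >/dev/null; python3 st.py
python3 -m crank '[[0,0.0,-0.005,0.0,0],[0,0.0005,-0.01,0,0]]' >/dev/null; python3 st.py
python3 -m crank '[[0,0.0,-0.005,0.0,0],[0,0.0005,-0.01,0,0]]' >/dev/null; python3 st.py
python3 -m crank '[[0,0.0,-0.005,0.0,0]]' >/dev/null; python3 st.py
python3 -m crank '[[0,0.0005,-0.005,0.0,0]]' >/dev/null; python3 st.py
```

```text
t 14.25 [ 0.5378 -0.0735  0.0179] rail [-56.3 -73.8] frail -4.8 4.9 fz 0.6 tilt [-3.101 -0.5    0.006]
t 14.5 [ 0.5404 -0.0771  0.0187] rail [-53.9 -77.5] frail 0.5 -1.6 fz 1.0 tilt [3.10e+00 4.99e-01 2.00e-03]
t 14.75 [ 0.5405 -0.0785  0.0189] rail [-53.9 -78.9] frail -0.2 -0.9 fz -0.7 tilt [3.101e+00 4.990e-01 2.000e-03]
t 14.88 [ 0.5402 -0.0791  0.0187] rail [-54.3 -79.5] frail 0.4 1.1 fz -0.1 tilt [3.101e+00 4.990e-01 1.000e-03]
t 15.0 [ 0.5402 -0.0793  0.0187] rail [-54.2 -79.7] frail 0.9 2.0 fz 0.2 tilt [-3.101e+00 -5.000e-01 -1.000e-03]
```

```bash
for i in 1; do python3 -m crank '[[0,0.0,-0.005,0.0,0]]' >/dev/null; python3 st.py; done
python3 -m crank '[[0,0.0005,-0.005,0.0,0]]' >/dev/null; python3 st.py
python3 -m crank '[[0,0.0,-0.005,0.0,0]]' >/dev/null; python3 st.py
```

```text
t 15.12 [ 0.5401 -0.0796  0.0187] rail [-54.4 -80. ] frail 0.1 3.8 fz 1.2 tilt [-3.10e+00 -5.01e-01 -1.00e-03]
t 15.25 [ 0.54   -0.0802  0.0186] rail [-54.6 -80.5] frail -1.4 4.8 fz 1.8 tilt [-3.1   -0.501  0.   ]
t 15.38 [ 0.5399 -0.0808  0.0187] rail [-54.6 -81.1] frail -0.9 6.8 fz 2.1 tilt [-3.099 -0.502  0.   ]
```

```bash
python3 -m crank '[[0,0.0005,-0.005,0.0,0]]' >/dev/null; python3 st.py
python3 -m crank '[[0,0.0,-0.005,0.0,0]]' >/dev/null; python3 st.py
```

```text
t 15.5 [ 0.54   -0.0813  0.0187] rail [-54.6 -81.6] frail -1.2 7.2 fz 2.4 tilt [-3.099 -0.502  0.   ]
t 15.62 [ 0.54   -0.0817  0.0187] rail [-54.6 -82.1] frail -0.9 7.9 fz 3.0 tilt [-3.098 -0.502 -0.   ]
```

```bash
python3 - <<'E'
from h import *
im=save("top","t4")[:,:,::-1]; cv2.imwrite("pics/t4c.png",cv2.resize(im[150:240,245:355],None,fx=6.6,fy=6.6,interpolation=cv2.INTER_CUBIC))
E
```

```text
(no output)
```

View pics/t4c.png

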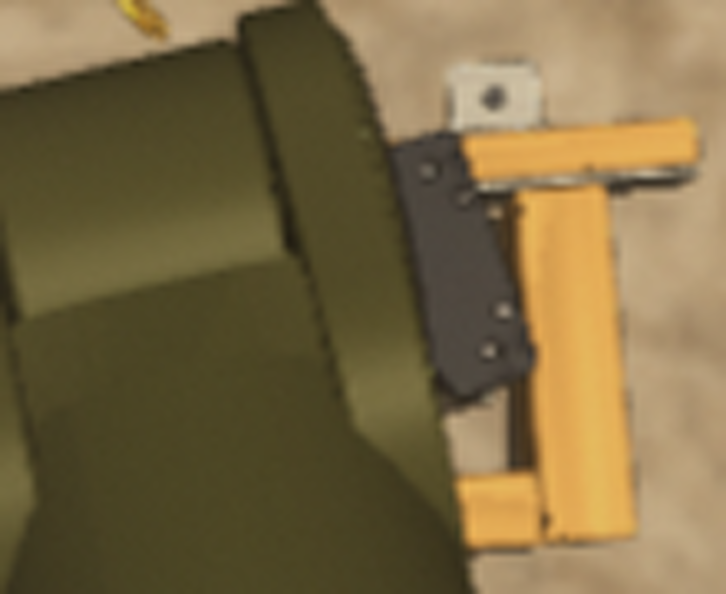

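The arm hides the pad, so I'll go by feel: the slope is 2 N/mm and the pad should be at about 3.5 mm. One small step more, then a short hold.

```bash
python3 -m crank '[[0,0.0005,-0.005,0.0,0],[0,0.0005,-0.005,0.0,0]]' >/dev/null; python3 st.py
python3 -m crank '[[0,0.0,-0.003,0.0,0],[0,0.0,-0.003,0.0,0]]' >/dev/null; python3 st.py
```

```text
t 15.93 [ 0.54   -0.0821  0.0187] rail [-54.7 -82.5] frail -1.7 8.7 fz 3.3 tilt [-3.097 -0.503  0.   ]
t 16.18 [ 0.54   -0.0823  0.0187] rail [-54.7 -82.7] frail -0.8 8.6 fz 3.4 tilt [-3.097 -0.503 -0.   ]
```

```bash
python3 -m crank '[[0,0.0,-0.006,0.0,0],[0,0.0,-0.006,0.0,0]]' >/dev/null; python3 st.py
python3 -m crank '[[0,-0.0005,0.01,0,0],[0,-0.001,0.02,0,0],[0,-0.002,0.03,0,0],[0,-0.003,0.045,0,0],[0,-0.004,0.06,0,0]]' >/dev/null; python3 st.py
```

```text
t 16.43 [ 0.54   -0.0829  0.0188] rail [-54.7 -83.3] frail -1.1 10.6 fz 2.7 tilt [-3.096 -0.504 -0.   ]
t 17.05 [ 0.5395 -0.0768  0.0185] rail [-54.9 -77.1] frail 0.2 -0.2 fz 0.2 tilt [ 3.1    0.498 -0.   ]
```

```bash
python3 -m crank '[[0,-0.004,0.05,0,0],[0,-0.01,0.15,0,0],[0,-0.02,0.35,0,0],[0,-0.02,0.4,0.3,0],[0,-0.02,0.4,0.6,0]]' >/dev/null; python3 st.py
python3 -m crank '[[0,-0.1,0.3,0.2,0],[0,-0.1,0.6,0.4,0],[0,-0.1,0.9,0.4,0],[0,-0.1,0.9,0.4,0]]' >/dev/null; python3 st.py; python3 - <<'E'
from h import *
im=save("top","t5")[:,:,::-1]; a_=cv2.resize(im[150:280,235:365],(440,440),interpolation=cv2.INTER_CUBIC)
im=save("side","s5")[:,:,::-1]; b_=cv2.resize(im[170:290,200:350],(350,280),interpolation=cv2.INTER_CUBIC)
o=np.zeros((440,790,3),np.uint8); o[:,:440]=a_; o[:280,440:]=b_; cv2.imwrite("pics/f5.png",o)
E
```

```text
t 17.68 [0.5345 0.008  0.1395] rail [-54.6   7.9] frail 0.9 -0.5 fz 0.6 tilt [-3.099e+00 -5.070e-01  2.000e-03]
t 18.18 [0.5136 0.1916 0.2201] rail [-64.1 192.3] frail 0.0 0.2 fz 0.3 tilt [-3.097 -0.513 -0.004]
```

View pics/f5.png

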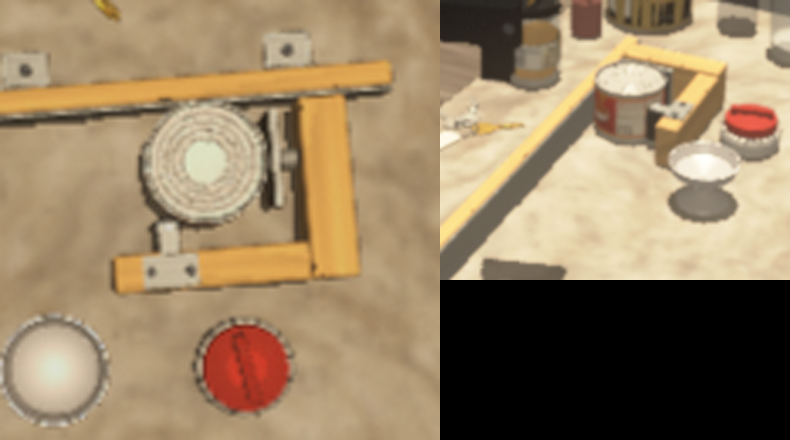

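The tin stands upright against the wall, between the roller and the pad (lid centre at 205,162, pad at about 270). The dish and timer are where they were. The arm is clear, so I'm handing in.

```bash
python3 -c "
from bench import *
print(close_job())"
```

```text
the job is handed in; nothing more can be done
None
```

The job is handed in: the tin stands upright against the wall between catch and pad, with the dish and timer not moved. I pressed the pad back about 4–5 mm, judged from force and travel because the arm hid the pad from the camera.

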